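# Dip-gauge check and reading

## Task

Set the tester by pressing the green key fully down and letting it up, then the yellow key, leaving the red key alone; then take the gauge rod by its orange handle from the rest, slide it gently into the sloping guide tube until the collar stops against the tube's mouth, and draw it right out again. Finish by presenting the tip for reading: hold the rod level and still, with its tip close in front of the middle of the red line on the white reading board without touching the board. The program ends while still holding it there; do not disturb the battery, the solder reel or the heat sink.

Things in the scene. Friction and masses are not known exactly. Their poses are not given: they have to be found in the camera images.
- green_key (a joint): travel of the green round key, 26 mm across, on the grey key panel: 0 up, 0.006 m fully down; sprung, about 5 N when fully down
- yellow_key (a joint): travel of the yellow key, same kind and values
- red_key (a joint): travel of the red key, same kind and values; to be left alone
- green_key_top (a point): centre of the top face of the green key; pressed straight down. The three keys stand in a row 48 mm apart on a grey panel 70 x 164 x 22 mm; which colour is where changes
- yellow_key_top (a point): centre of the top face of the yellow key
- red_key_top (a point): centre of the top face of the red key
- gauge_rod: loose gauge rod, 80 g, 216 mm long, lying level in the black rest. Origin: on the rod's axis, at the front face of the brass collar. Its y axis runs along the rod from tip to handle: steel probe 8 mm thick from y = -110 mm (tip) to 0, collar 30 mm across from 0 to 10 mm, orange square handle 14 x 14 mm from 10 to 106 mm; z is up as it lies
- rod_tip (a point): the probe's tip, on the rod's axis, 110 mm from the collar's front face
- rod_rest: fixed black rest, 50 x 200 x 8 mm base with two saddles that carry the rod's axis 55 mm above the desk; origin at the centre of its underside, straight below the rod's origin (within 2 mm); y along the rod. One saddle (22 mm wide, up to 59 mm high) is under the probe at y = -75 mm, the other (28 mm wide, up to 57 mm high) under the handle at y = 94 mm; the rod lifts straight out
- guide_tube: fixed sloping guide tube. Origin: centre of its mouth. Its y axis runs out of the mouth along the bore, upward at 20 degrees (0.35 rad), so the rod goes in along -y. Bore 16 mm wide and 124 mm deep; mouth flange brass, 36 mm across, flat; the rod is fully in when its collar's front face meets the mouth (rod origin at this origin)
- dip_tester: fixed blue base 84 x 176 x 12 mm that carries the guide tube, with a grey box 62 x 45 x 97 mm at its -y end; origin at the centre of its underside; the tube's mouth is at (0, 75, 115) mm
- reading_stand: fixed stand: dark foot 60 x 100 x 12 mm and an upright white board 90 mm wide, 6 mm thick, up to 210 mm high; origin at the centre of the foot's underside, below the board's front face; the front faces -x, y runs along the board
- red_line (a point): middle of the red line on the front face of the white board, 160 mm above the desk; axes as reading_stand
- battery: loose 9 V battery, 27 x 50 x 18 mm, bystander; origin at its underside
- reel: loose solder reel, 58 x 88 x 50 mm, bystander; origin at its underside
- sink: loose finned heat sink, 45 x 45 x 23 mm, bystander; origin at its underside
Mind the look-alikes: they are no part of the job. Leave any turquoise look-alike of the reading_stand alone.

How it is judged (in metres and radians):
On the way, in this order (a step that is already met when the one before it is completed fails the run):
1. the green key is pressed down, the others up (value of joint green_key above 0.0045 m and value of joint each of yellow_key, red_key below 0.002 m), for 0.05 s.
2. then the yellow key is pressed down, the others up (value of joint yellow_key above 0.0045 m and value of joint each of green_key, red_key below 0.002 m), for 0.05 s.
3. the gauge rod is fully in the guide tube, collar against the mouth (within 3 mm) (x of gauge_rod in the frame of guide_tube between -0.006 and 0.006 m and z of gauge_rod in the frame of guide_tube between -0.006 and 0.006 m and y of gauge_rod in the frame of guide_tube below 0.003 m and angle between the y axis of gauge_rod and the y axis of guide_tube, either way round below 0.1 rad), for 0.2 s.
4. the rod's tip is drawn out of the tube (y of rod_tip in the frame of guide_tube above 0.005 m), for 0.1 s.
At the end, for the whole second after the job is handed in: The fingers hold the rod still and level (within 0.12 rad), its tip 3 to 55 mm in front of the white board, within 30 mm sideways of the middle of the red line and within 18 mm of its height, the rod touching neither board nor tester; all keys up (x of rod_tip in the frame of red_line between -0.055 and -0.003 m and y of rod_tip in the frame of red_line between -0.03 and 0.03 m and z of rod_tip in the frame of red_line between -0.018 and 0.018 m and angle between gauge_rod's own y axis and vertical between 1.4508 and 1.6908 rad and contact force between gauge_rod and the fingers above 1 N and contact force between gauge_rod and reading_stand below 0.1 N and contact force between gauge_rod and dip_tester below 0.1 N and linear speed of gauge_rod below 0.02 m/s and angular speed of gauge_rod below 0.15 rad/s and value of joint each of green_key, yellow_key, red_key below 0.002 m); the arm keeps its last pose, push and grip.
It fails at once if the red key is pressed (value of joint red_key above 0.003 m).
It fails at once if two keys are down together (value of joint each of green_key, yellow_key above 0.003 m).
It fails at once if the rod is forced against the tester (over 40 N) (contact force between gauge_rod and dip_tester above 40 N).
It fails at once if a bystander is moved by more than 30 mm (distance of any of battery, reel, sink from where it was at the start of the episode above 0.03 m).
It also fails if it takes over 64 s, if anything falls off the work surface, if the arm or the gripper's body presses on something with over 40 N, if the wrist force passes 120 N, or if a joint passes its speed limit or range.

## Robot

A 6-joint arm with a two-finger parallel gripper is mounted at the origin on a cart in front of the work surface, level with it; the furniture and walls round the work are solid. World frame = base frame: x ahead of the robot, y to its left, z up, the work surface at z = 0. Lengths are in m, angles in degrees, forces in N, time in s.
With the tool pointing down it reaches from about 0.3 to 0.95 m from the base axis. Payload 3.1 kg.
Tool frame: the origin (TCP) lies between the finger pads; the fingertips stand 22 mm ahead of it and the grasp point (between the pads) lies 3 mm ahead of it; z points along the fingers, y is the line along which they close (so a half turn about z gives the same grasp; the last joint's range is limited). The gripper opens to 85 mm and grips with 20 to 120 N. Pads are 22 mm wide; open, the fingers measure 114 mm over their backs; the gripper's body (76 mm by 85 mm) begins 54 mm behind the grasp point. The pads swing forward as they close: fully open they stand 13 mm farther back than shut.
Start: joints at [62.871, 17.653, 93.61, -0, 68.738, -3.994], TCP at [0.246, 0.575, 0.253] pointing down, gripper open.
Joint ranges: [-175.34, 175.34], [-45.06, 112.39], [2.9, 150.54], [-68.45, 248.45], [3.09, 151.38], [-168.51, 168.51]. Speed limits (degrees/s): [159.86, 159.86, 180, 180, 180, 180].

## Interface

Orientations are given as a 3x3 rotation matrix whose columns are the frame's x, y, z axes.
In Python, from bench import robot gives the robot as it stands. The module is installed in compiled form; this text tells all that it offers.
- The arm moves only by the shell command python3 -m creep 'ROWS' [FORCE]. ROWS is JSON, a list of rows, each an object of numbers: "gripper": the finger opening in mm, from 0 to 85.4; "x", "y", "z": the shift along the tool's x, y, z each as a share of 3 cm, from -1 to 1; "turn": the turn about the tool's z as a share of 6 degrees, from -1 to 1. In form: [{"gripper": .., "x": .., "y": .., "z": .., "turn": ..}, ...]. A call has 1 to 10 rows; each row shifts and turns the commanded pose from where the row before left it, along the tool's axes as they then stand; what a row does not reach is not made up. A row lasts 1/8 s, in which the tool goes at most 62.5 mm and 10.7 degrees, less where a joint would pass 70% of its speed; a pose out of reach is approached as far as the arm can. A call with a number of a shift or a turn outside -1 to 1 is refused whole. A call with a gripper value outside its range is refused whole. The fingers move at their own pace and stop on an object; FORCE is the grip in N (left out, the last holds). Time passes only in rows, so rows that do not move let the fingers close. It gives the time, the measured TCP pose, the force, the opening and the grip force at its end, in the units of the state.
- robot.observe(): the state, without advancing time (a new reading comes with each control period).
- robot.snapshot(name): name is "side" or "top" or "wrist"; returns a dict with "pixels" (384x512x3 uint8, red, green, blue), "z_map" (384x512 float32, m along the optical axis (not along the pixel's ray), 0 where there is no reading), "fov_y" (degrees; the focal length in pixels is half the picture's height over the tangent of half this angle, whatever the lens; pixels are square), "cx", "cy" (the principal point, pixels), "R" (3x3) and "t" (3): a world point X has camera coordinates R X + t. Camera axes: x right, y down, z forward; pixel columns grow to the right and rows downward; lengths in m; the calibration is good to about 2 mm. The wrist camera is an equidistant fisheye: a pixel r from the principal point sees the ray r / f radians off the axis. A picture is of the moment at which its call begins.
- robot.sign_off(): hands the job in; it is judged then, once.
The state is a dict: "clock": time; "qpos": joint angles; "joint_vel": joint speeds; "effort": joint torques, N m; "tcp_pos": TCP position; "orientation": TCP orientation; "contact_force": force on the tool from outside, world axes, zero at the start; "ft_torque": the same for the moment, N m; "opening": finger opening in m; "grip_force": force on a finger pad.
Only numpy, scipy, OpenCV 4.12 (cv2) and the standard library are available. Lean on these libraries where they do the work, as an engineer would, in place of code of your own. Each camera call takes 0.05 s, during which the arm holds its last target. There are 200 camera calls.

## Working session

There is one attempt and no reset: what is moved stays moved. The work goes in short steps, Python scripts to look and compute and a shell command to move; the robot and the scene stay as the last step left them, time stands still between calls to the robot, and variables do not carry over. Pictures are saved under pics/ and viewed, at most 11 in all, crops included, and the job is handed in when it is done.

```bash
mkdir -p pics
cat > h.py <<'E'
import numpy as np, cv2
from bench import robot
def snap(n, save=None):
    s=robot.snapshot(n)
    if save: cv2.imwrite('pics/'+save+'.png', s['pixels'][:,:,::-1])
    s['f']=192/np.tan(np.radians(s['fov_y']/2)); s['n']=n
    s['R']=np.array(s['R']); s['t']=np.array(s['t']); return s
def ray(s,u,v):
    dx=(np.asarray(u,float)-s['cx'])/s['f']; dy=(np.asarray(v,float)-s['cy'])/s['f']
    if s['n']=='wrist':
        r=np.hypot(dx,dy)+1e-12; d=np.stack([dx/r*np.sin(r),dy/r*np.sin(r),np.cos(r)],-1)
    else: d=np.stack([dx,dy,np.ones_like(dx)],-1)
    return -s['R'].T@s['t'], d@s['R']
def onz(s,u,v,z):
    c,d=ray(s,u,v); return c+d*((z-c[2])/d[...,2])[...,None]
def cloud(s):
    v,u=np.mgrid[:384,:512]; c,d=ray(s,u,v); cam=d@s['R'].T
    P=c+d*(s['z_map']/cam[...,2])[...,None]; P[s['z_map']<=0]=np.nan
    return P
def st():
    o=robot.observe(); print(round(o['clock'],2),np.round(o['tcp_pos'],4),'F',np.round(o['contact_force'],1),'open',round(o['opening'],4),'grip',o['grip_force']); return o
E
python3 - <<'E'
from h import *
o=st(); print(np.round(o['orientation'],3))
for n in ['top','side']:
    s=snap(n,n); print(n,s['fov_y'],np.round(-s['R'].T@s['t'],3))
E
```

```text
0.0 [0.2452 0.574  0.252 ] F [ 0.4 -0.2 -0.1] open 0.0851 grip 0.0
[[-0.92   0.393 -0.001]
 [ 0.393  0.92  -0.002]
 [ 0.    -0.002 -1.   ]]
top 50.12922369041304 [ 0.273 -0.025  1.198]
side 48.158657020566764 [ 0.052 -1.03   0.574]
```

View pics/top.png

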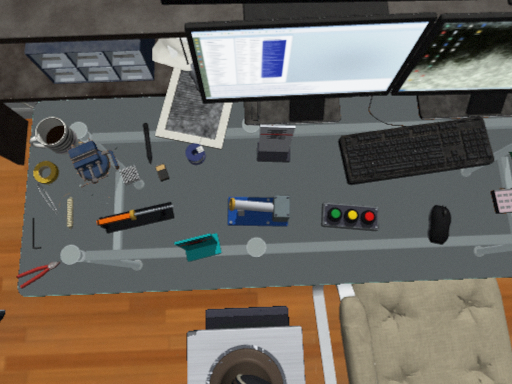

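View pics/side.png

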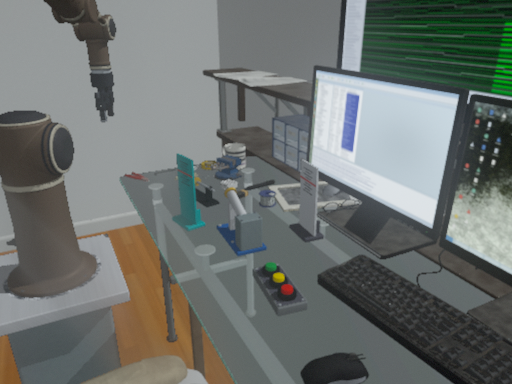

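Run:
```python
from h import *
s=snap('top'); P=cloud(s)
im=s['pixels']; c=cv2.resize(im[110:270,85:390],None,fx=2.6,fy=2.6,interpolation=cv2.INTER_CUBIC); cv2.imwrite('pics/crop1.png',c[:,:,::-1])
hsv=cv2.cvtColor(im,cv2.COLOR_RGB2HSV)
def rep(n,lo,hi,box):
    m=cv2.inRange(hsv,lo,hi)>0; k=np.zeros_like(m); u0,u1,v0,v1=box; k[v0:v1,u0:u1]=m[v0:v1,u0:u1]
    v,u=np.nonzero(k); p=P[k]; print(n,len(u),u.mean().round(1),v.mean().round(1),np.nanmedian(p,0).round(4),'zmax',np.nanmax(p[:,2]).round(4)); return u,v,p
rep('green',(45,120,60),(80,255,255),(320,382,200,235))
rep('yellow',(22,120,100),(35,255,255),(320,382,200,235))
rep('red',(170,120,100),(180,255,255),(320,382,200,235)); 
rep('red0',(0,120,100),(8,255,255),(320,382,200,235))
u,v,p=rep('orange',(5,150,100),(22,255,255),(90,180,195,235))
print(cv2.minAreaRect(p[:,:2][~np.isnan(p[:,0])].astype(np.float32)))
u,v,p=rep('blue',(105,120,50),(125,255,255),(220,295,190,230)); 
r=cv2.minAreaRect(p[:,:2][(p[:,2]<.03)].astype(np.float32)); print(r)
# stand
for z in (.205,):
  b=P[115:165,250:300].reshape(-1,3); q=b[(b[:,2]>.19)&(b[:,2]<.22)]; print(len(q),q.mean(0),cv2.minAreaRect(q[:,:2].astype(np.float32)))
  q=b[(b[:,2]>.007)&(b[:,2]<.02)]; print(len(q),q.mean(0),cv2.minAreaRect(q[:,:2].astype(np.float32)))
```

```text
green 71 335.3 213.0 [ 0.4554 -0.2733  0.042 ] zmax 0.0474
yellow 71 352.2 214.3 [ 0.4503 -0.3214  0.0419] zmax 0.0489
red 1 373.0 218.0 [ 0.4381 -0.3818  0.0342] zmax 0.0342
red0 64 369.0 215.8 [ 0.4437 -0.3685  0.0421] zmax 0.0476
orange 209 116.4 217.5 [0.4631 0.3449 0.0599] zmax 0.0719
((0.4680822789669037, 0.3481126129627228), (0.029393473640084267, 0.10509160161018372), 10.010774612426758)
blue 771 252.8 215.3 [ 0.4572 -0.0393  0.0103] zmax 0.1089
((0.47588294744491577, -0.053202591836452484), (0.1741172969341278, 0.08428038656711578), 87.52880859375)
166 [ 0.65777963 -0.10710804  0.2029304 ] ((0.6589908599853516, -0.10780151933431625), (0.0874013602733612, 0.008963699452579021), 85.54471588134766)
738 [ 0.70406641 -0.10618035  0.01120493] ((0.6996365785598755, -0.11567549407482147), (0.15155664086341858, 0.15142811834812164), 87.80604553222656)
```

View pics/crop1.png

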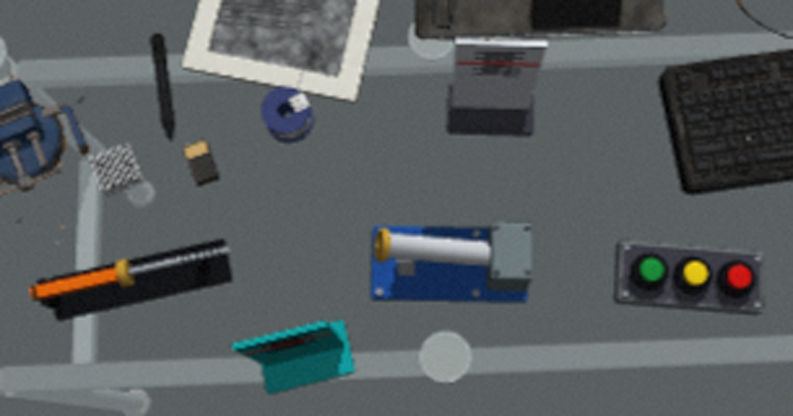

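The white board at crop (500,65), which has the red line, is the reading stand. The turquoise board at (300,350) is the look-alike, so I'll leave it alone. Green is at (652,270), yellow at (695,272) and red at (739,278). The rod's handle is at (75,283), its collar at (123,272) and its tip at (228,248). The tube mouth is at (382,243).

```bash
python3 -m creep '[{"gripper":0,"x":0,"y":0,"z":-1,"turn":0},{"gripper":0,"x":-0.73,"y":-0.97,"z":0,"turn":0},{"gripper":0,"x":-0.73,"y":-0.97,"z":0,"turn":0},{"gripper":0,"x":-0.73,"y":-0.97,"z":0,"turn":0},{"gripper":0,"x":-0.73,"y":-0.97,"z":0,"turn":0},{"gripper":0,"x":-0.73,"y":-0.97,"z":0,"turn":0},{"gripper":0,"x":-0.73,"y":-0.97,"z":0,"turn":0},{"gripper":0,"x":-0.73,"y":-0.97,"z":0,"turn":0},{"gripper":0,"x":-0.73,"y":-0.97,"z":0,"turn":0},{"gripper":0,"x":-0.73,"y":-0.97,"z":0,"turn":0}]' 20
python3 -m creep '[{"gripper":0,"x":-0.73,"y":-0.97,"z":0,"turn":0},{"gripper":0,"x":-0.73,"y":-0.97,"z":0,"turn":0},{"gripper":0,"x":-0.73,"y":-0.97,"z":0,"turn":0},{"gripper":0,"x":-0.73,"y":-0.97,"z":0,"turn":0},{"gripper":0,"x":-0.73,"y":-0.97,"z":0,"turn":0},{"gripper":0,"x":-0.73,"y":-0.97,"z":0,"turn":0},{"gripper":0,"x":-0.73,"y":-0.97,"z":0,"turn":0},{"gripper":0,"x":-0.73,"y":-0.97,"z":0,"turn":0},{"gripper":0,"x":-0.73,"y":-0.97,"z":0,"turn":0},{"gripper":0,"x":-0.73,"y":-0.97,"z":0,"turn":0}]'
python3 -m creep '[{"gripper":0,"x":-0.73,"y":-0.97,"z":0,"turn":0},{"gripper":0,"x":-0.73,"y":-0.97,"z":0.5,"turn":0},{"gripper":0,"x":-0.73,"y":-0.97,"z":1,"turn":0},{"gripper":0,"x":-0.73,"y":-0.97,"z":1,"turn":0},{"gripper":0,"x":-0.4,"y":-0.3,"z":1,"turn":0},{"gripper":0,"x":0,"y":0,"z":1,"turn":0},{"gripper":0,"x":0,"y":0,"z":0,"turn":0}]'
cat > keys.py <<'E'
from h import *
o=st(); R=np.array(o['orientation']); print(R.round(3).tolist())
s=snap('wrist'); hsv=cv2.cvtColor(s['pixels'],cv2.COLOR_RGB2HSV); P=cloud(s)
for n,lo,hi in [('green',(45,120,60),(80,255,255)),('yellow',(22,120,100),(35,255,255)),('red',(0,150,100),(6,255,255))]:
    m=cv2.inRange(hsv,lo,hi); k,l,stt,cc=cv2.connectedComponentsWithStats(m)
    for i in range(1,k):
        if stt[i,4]>60:
            c=onz(s,*cc[i],.042); print(n,stt[i,4],cc[i].round(0),c.round(4),'depth',np.nanmedian(P[l==i],0).round(4),'tool units',(R.T@(c-o['tcp_pos'])/.03).round(2))
E
python3 keys.py
```

```text
clock: 1.4
tcp_pos: [0.3239, 0.2552, 0.2831]
orientation: [[-0.92, 0.393, -0.0], [0.393, 0.92, -0.0], [0.0, -0.0, -1.0]]
contact_force: [0.9, 0.9, 0.2]
opening: 0.0001
grip_force: 0.0
clock: 2.65
tcp_pos: [0.4109, -0.0983, 0.2831]
orientation: [[-0.919, 0.393, -0.0], [0.393, 0.919, 0.0], [0.0, 0.0, -1.0]]
contact_force: [0.2, -0.2, 1.2]
opening: 0.0002
grip_force: 0.0
clock: 3.52
tcp_pos: [0.4509, -0.2503, 0.1454]
orientation: [[-0.919, 0.393, -0.006], [0.393, 0.919, 0.004], [0.007, 0.001, -1.0]]
contact_force: [-0.4, -0.0, 0.1]
opening: 0.0003
grip_force: 0.0
3.52 [ 0.4509 -0.2503  0.1454] F [-0.4 -0.   0.1] open 0.0003 grip 0.0
[[-0.919, 0.393, -0.006], [0.393, 0.919, 0.004], [0.007, 0.001, -1.0]]
green 611 [237. 216.] [ 0.457  -0.2722  0.042 ] depth [ 0.4566 -0.2717  0.0431] tool units [-0.5  -0.6   3.44]
yellow 728 [185. 229.] [ 0.4502 -0.3182  0.042 ] depth [ 0.4501 -0.318   0.0429] tool units [-0.89 -2.1   3.44]
red 569 [139. 241.] [ 0.4449 -0.3652  0.042 ] depth [ 0.4446 -0.3648  0.0429] tool units [-1.35 -3.61  3.43]
red 65 [502. 377.] [0.9724 0.0324 0.042 ] depth [ 0.6591 -0.0992  0.1596] tool units [-12.3   15.5    3.38]
```

```bash
python3 -m creep '[{"gripper":0,"x":-0.48,"y":-0.62,"z":0,"turn":0},{"gripper":0,"x":0,"y":0,"z":1,"turn":0},{"gripper":0,"x":0,"y":0,"z":1,"turn":0},{"gripper":0,"x":0,"y":0,"z":0.5,"turn":0},{"gripper":0,"x":0,"y":0,"z":0.2,"turn":0},{"gripper":0,"x":0,"y":0,"z":0.06,"turn":0},{"gripper":0,"x":0,"y":0,"z":0,"turn":0}]'
```

```text
clock: 4.45
tcp_pos: [0.4599, -0.2748, 0.0664]
orientation: [[-0.92, 0.393, 0.001], [0.393, 0.92, -0.001], [-0.002, -0.0, -1.0]]
contact_force: [0.3, -0.3, 0.3]
opening: -0.0001
grip_force: 0.0
```

```bash
python3 -m creep '[{"gripper":0,"x":0.1,"y":0.04,"z":0.07,"turn":0},{"gripper":0,"x":0,"y":0,"z":0.09,"turn":0},{"gripper":0,"x":0,"y":0,"z":0.07,"turn":0},{"gripper":0,"x":0,"y":0,"z":0,"turn":0},{"gripper":0,"x":0,"y":0,"z":0,"turn":0}]'
```

```text
clock: 5.08
tcp_pos: [0.4581, -0.2729, 0.06]
orientation: [[-0.92, 0.393, 0.002], [0.393, 0.92, -0.001], [-0.003, -0.0, -1.0]]
contact_force: [-0.1, -0.2, 8.2]
opening: 0.0004
grip_force: 4.3
```

```bash
python3 -m creep '[{"gripper":0,"x":0,"y":0,"z":-0.5,"turn":0},{"gripper":0,"x":0,"y":0,"z":-0.5,"turn":0},{"gripper":0,"x":-0.2,"y":-0.75,"z":0,"turn":0},{"gripper":0,"x":-0.19,"y":-0.75,"z":0,"turn":0},{"gripper":0,"x":0,"y":0,"z":0,"turn":0},{"gripper":0,"x":0,"y":0,"z":0.5,"turn":0},{"gripper":0,"x":0,"y":0,"z":0.28,"turn":0},{"gripper":0,"x":0,"y":0,"z":0.12,"turn":0},{"gripper":0,"x":0,"y":0,"z":0.1,"turn":0},{"gripper":0,"x":0,"y":0,"z":0,"turn":0}]'
python3 -m creep '[{"gripper":0,"x":0,"y":0,"z":0,"turn":0},{"gripper":0,"x":0,"y":0,"z":0,"turn":0}]'
```

```text
clock: 6.32
tcp_pos: [0.4491, -0.317, 0.0599]
orientation: [[-0.92, 0.392, -0.004], [0.392, 0.92, 0.003], [0.004, 0.001, -1.0]]
contact_force: [-6.0, 3.2, 13.2]
opening: -0.0001
grip_force: 7.3
clock: 6.58
tcp_pos: [0.4491, -0.317, 0.0599]
orientation: [[-0.92, 0.392, -0.003], [0.392, 0.92, 0.003], [0.004, 0.001, -1.0]]
contact_force: [-5.0, 4.1, 13.9]
opening: 0.0
grip_force: 7.0
```

```bash
python3 -m creep '[{"gripper":0,"x":0,"y":0,"z":-0.5,"turn":0},{"gripper":0,"x":0,"y":0,"z":-1,"turn":0},{"gripper":0,"x":0,"y":0,"z":-1,"turn":0},{"gripper":0,"x":0,"y":0,"z":-1,"turn":0},{"gripper":0,"x":0.39,"y":0.98,"z":-1,"turn":0},{"gripper":0,"x":0.39,"y":0.98,"z":-0.7,"turn":0},{"gripper":0,"x":0.39,"y":0.98,"z":0,"turn":0},{"gripper":0,"x":0.39,"y":0.98,"z":0,"turn":0},{"gripper":0,"x":0.39,"y":0.98,"z":0,"turn":0},{"gripper":0,"x":0.39,"y":0.98,"z":0,"turn":0}]'
python3 -m creep '[{"gripper":0,"x":0.39,"y":0.98,"z":0,"turn":0},{"gripper":0,"x":0.39,"y":0.98,"z":0,"turn":0},{"gripper":0,"x":0.39,"y":0.98,"z":0,"turn":0},{"gripper":0,"x":0.39,"y":0.98,"z":0,"turn":0},{"gripper":0,"x":0.39,"y":0.98,"z":0,"turn":0},{"gripper":0,"x":0.39,"y":0.98,"z":0,"turn":0},{"gripper":0,"x":0.39,"y":0.98,"z":0,"turn":0},{"gripper":0,"x":0.39,"y":0.98,"z":0,"turn":0},{"gripper":0,"x":0.39,"y":0.98,"z":0,"turn":0},{"gripper":0,"x":0.39,"y":0.98,"z":0,"turn":0}]'
python3 -m creep '[{"gripper":60,"x":0.39,"y":0.98,"z":0,"turn":1},{"gripper":60,"x":0.39,"y":0.98,"z":0,"turn":1},{"gripper":60,"x":0,"y":0.98,"z":0,"turn":1},{"gripper":60,"x":0,"y":0,"z":0,"turn":1},{"gripper":60,"x":0,"y":0,"z":0,"turn":1},{"gripper":60,"x":0,"y":0,"z":0,"turn":1},{"gripper":60,"x":0,"y":0,"z":0,"turn":1},{"gripper":60,"x":0,"y":0,"z":0,"turn":1},{"gripper":60,"x":0,"y":0,"z":0,"turn":1},{"gripper":60,"x":0,"y":0,"z":0,"turn":0.5}]'
python3 - <<'E'
from h import *
st(); snap('wrist','w1')
E
```

```text
clock: 7.82
tcp_pos: [0.4549, -0.1271, 0.2147]
orientation: [[-0.92, 0.393, 0.001], [0.393, 0.92, -0.0], [-0.001, 0.0, -1.0]]
contact_force: [0.8, -0.9, -1.2]
opening: -0.0002
grip_force: 0.0
clock: 9.07
tcp_pos: [0.4626, 0.1894, 0.2147]
orientation: [[-0.92, 0.393, 0.001], [0.393, 0.92, 0.0], [-0.0, 0.001, -1.0]]
contact_force: [-0.2, -0.1, -0.1]
opening: -0.0001
grip_force: 0.0
clock: 10.32
tcp_pos: [0.4844, 0.2754, 0.2146]
orientation: [[-0.17, 0.986, 0.0], [0.986, 0.17, 0.0], [0.0, 0.0, -1.0]]
contact_force: [-0.0, 0.0, 0.0]
opening: 0.0601
grip_force: 0.0
10.32 [0.4844 0.2754 0.2146] F [-0.  0.  0.] open 0.0601 grip 0.0
```

View pics/w1.png

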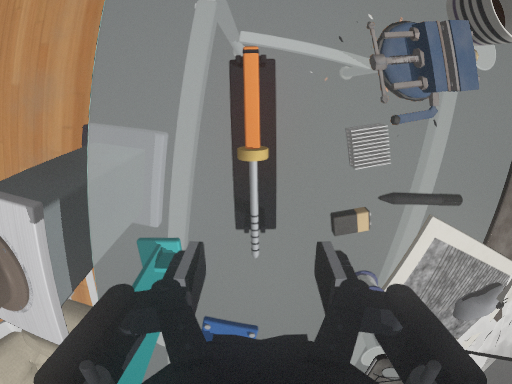

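The wrist view shows the orange handle at (251,50–148), the collar at (254,154) and the tip at (256,256). The rod is nearly aligned with the tool.

```bash
cat > rod.py <<'E'
from h import *
import sys
def rod(z=.062):
    o=st(); R=np.array(o['orientation']); s=snap('wrist'); hsv=cv2.cvtColor(s['pixels'],cv2.COLOR_RGB2HSV)
    m=cv2.inRange(hsv,(5,190,120),(17,255,255)); m[:,:200]=0;m[:,320:]=0;m[260:]=0
    k,l,q,c=cv2.connectedComponentsWithStats(m); i=1+np.argmax(q[1:,4]); v,u=np.nonzero(l==i)
    p=onz(s,u,v,z); P=cloud(s)[l==i]
    (cx,cy),(w,h),a=cv2.minAreaRect(p[:,:2].astype(np.float32)); d=np.linalg.svd(p[:,:2]-p[:,:2].mean(0),full_matrices=False)[2][0]; d*=np.sign(d[1])
    print('px',u.min(),u.max(),v.min(),v.max(),'handle c',round(cx,4),round(cy,4),'size',w,h,'dir',d,np.degrees(np.arctan2(d[1],d[0])),'depth',np.nanmedian(P,0))
    c=np.array([cx,cy]); e=(p[:,:2]-c)@d; print('ends',e.min(),e.max())
    col=c-d*.058; grasp=col+d*.030
    print('collar',col,'grasp(y=30mm)',grasp,'units',(R.T@(np.r_[grasp,.058]-o['tcp_pos'])/.03).round(2), 'tool x dir',np.degrees(np.arctan2(R[1,0],R[0,0])))
rod()
E
python3 rod.py
```

```text
10.38 [0.4844 0.2754 0.2146] F [-0.8 -0.7  1.1] open 0.0599 grip 0.0Traceback (most recent call last):
  File "rod.py", line 13, in <module>
    rod()
    ~~~^^
  File "rod.py", line 6, in rod
    k,l,q,c=cv2.connectedComponentsWithStats(m); i=1+np.argmax(q[1:,4]); v,u=np.nonzero(l==i)
                                                     ~~~~~~~~~^^^^^^^^^
    return _wrapfunc(a, 'argmax', axis=axis, out=out, **kwds)
    return bound(*args, **kwds)
ValueError: attempt to get argmax of an empty sequence
```

```bash
sed -i 's/(5,190,120),(17,255,255)/(4,140,90),(17,255,255)/' rod.py; python3 -c "
import cv2;h=cv2.cvtColor(cv2.imread('pics/w1.png'),cv2.COLOR_BGR2HSV);print(h[100,251],h[154,254],h[70,250])"; python3 rod.py
```

```text
[ 13 163 217] [ 21 114 197] [ 13 165 217]
10.43 [0.4844 0.2753 0.2146] F [-0.5 -0.3  0.4] open 0.0603 grip 0.0
px 243 260 53 148 handle c 0.465 0.3503 size 0.014234822243452072 0.08812073618173599 dir [-0.18870951  0.98203295] 100.877482215801 depth [0.46480215 0.35082561 0.06092236]
ends -0.04405996910795087 0.044059993636261716
collar [0.47590823 0.29337143] grasp(y=30mm) [0.47024694 0.32283242] units [ 1.64 -0.19  5.22] tool x dir 99.88463320854159
```

```bash
python3 -m creep '[{"gripper":50,"x":0.9,"y":-0.19,"z":0,"turn":-0.16},{"gripper":50,"x":0.9,"y":0,"z":0,"turn":0},{"gripper":50,"x":0,"y":0,"z":1,"turn":0},{"gripper":50,"x":0,"y":0,"z":1,"turn":0},{"gripper":50,"x":0,"y":0,"z":1,"turn":0},{"gripper":50,"x":0,"y":0,"z":1,"turn":0},{"gripper":50,"x":0,"y":0,"z":0.7,"turn":0},{"gripper":50,"x":0,"y":0,"z":0.5,"turn":0},{"gripper":50,"x":0,"y":0,"z":0,"turn":0},{"gripper":50,"x":0,"y":0,"z":0,"turn":0}]'
python3 -m creep '[{"gripper":0,"x":0,"y":0,"z":0,"turn":0},{"gripper":0,"x":0,"y":0,"z":0,"turn":0},{"gripper":0,"x":0,"y":0,"z":0,"turn":0},{"gripper":0,"x":0,"y":0,"z":0,"turn":0}]' 20
python3 - <<'E'
from h import *
snap('wrist','w2')
E
```

```text
clock: 11.72
tcp_pos: [0.4699, 0.3277, 0.0594]
orientation: [[-0.188, 0.982, 0.001], [0.982, 0.188, 0.001], [0.001, 0.002, -1.0]]
contact_force: [0.2, 0.0, 0.8]
opening: 0.0501
grip_force: 0.0
clock: 12.22
tcp_pos: [0.4698, 0.3276, 0.0595]
orientation: [[-0.188, 0.982, 0.001], [0.982, 0.188, 0.001], [0.0, 0.001, -1.0]]
contact_force: [0.0, -0.4, 4.1]
opening: 0.0136
grip_force: 24.8
```

View pics/w2.png

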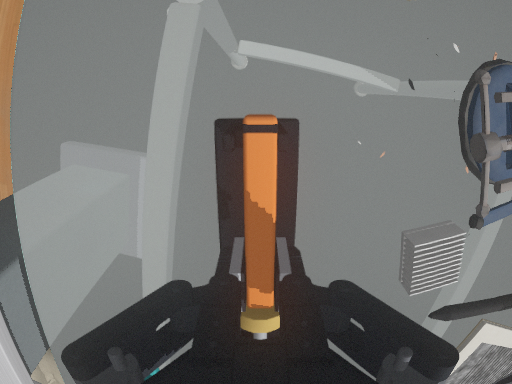

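```bash
python3 - <<'E'
from h import *
o=st(); s=snap('wrist'); R=np.array(o['orientation']); e=onz(s,262,116,.062); print(e,R.T@(e-o['tcp_pos'])); e=onz(s,262,312,.062);print('handle/collar edge',R.T@(e-o['tcp_pos']))
E
python3 -m creep '[{"gripper":0,"x":0,"y":0,"z":-0.4,"turn":0},{"gripper":0,"x":0,"y":0,"z":-0.3,"turn":0},{"gripper":0,"x":0,"y":-0.8,"z":0,"turn":0},{"gripper":0,"x":0,"y":0,"z":0,"turn":1},{"gripper":0,"x":0,"y":0,"z":0,"turn":1},{"gripper":0,"x":0,"y":0,"z":0,"turn":1},{"gripper":0,"x":0,"y":0,"z":0,"turn":0.4},{"gripper":0,"x":0,"y":0,"z":0,"turn":0}]'
python3 - <<'E'
from h import *
st(); snap('wrist','w3')
E
```

```text
12.28 [0.4698 0.3276 0.0595] F [-0.4 -0.7  5.2] open 0.0138 grip 24.860757887363434
[0.45781938 0.40103066 0.062     ] [ 0.07441799  0.00204631 -0.00250889]
handle/collar edge [-0.02241501  0.00237645 -0.00255012]
clock: 13.32
tcp_pos: [0.4457, 0.3227, 0.0799]
orientation: [[0.166, 0.986, 0.0], [0.986, -0.166, 0.0], [0.0, 0.0, -1.0]]
contact_force: [0.8, 0.1, -0.1]
opening: 0.0135
grip_force: 24.0
13.32 [0.4457 0.3227 0.0799] F [ 0.8  0.1 -0.1] open 0.0135 grip 24.03718113899231
```

View pics/w3.png

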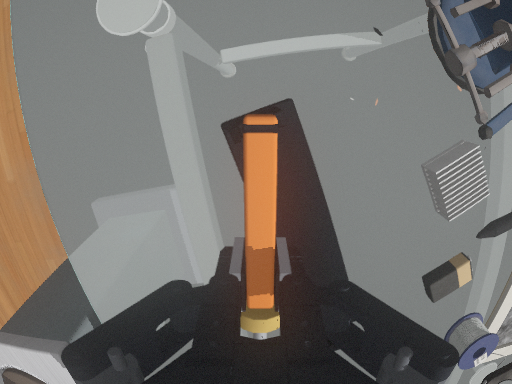

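The rod is held and level. Its handle end, at (262,118), is over the rest's rear saddle, and the probe has swung clear to the side.

```bash
python3 -m creep '[{"gripper":0,"x":0,"y":0,"z":0.2,"turn":0},{"gripper":0,"x":0,"y":0,"z":0.2,"turn":0},{"gripper":0,"x":0,"y":0,"z":0.1,"turn":0},{"gripper":0,"x":0,"y":0,"z":0.1,"turn":0},{"gripper":0,"x":0,"y":0,"z":0.1,"turn":0},{"gripper":0,"x":0,"y":0,"z":0.1,"turn":0},{"gripper":0,"x":0,"y":0,"z":0.1,"turn":0},{"gripper":0,"x":0,"y":0,"z":0,"turn":0}]'
cat > tilt.py <<'E'
from h import *
import sys
o=st(); R=np.array(o['orientation']); s=snap('wrist',sys.argv[1] if len(sys.argv)>1 else None); P=cloud(s); hsv=cv2.cvtColor(s['pixels'],cv2.COLOR_RGB2HSV)
m=cv2.inRange(hsv,(4,140,90),(17,255,255))>0; m[:, :235]=0; m[:,290:]=0; m[250:]=0
q=(P[m]-o['tcp_pos'])@R; q=q[~np.isnan(q[:,0])]
q=q[(abs(q[:,1])<.006)]; f=np.polyfit(q[:,0],-q[:,2],1); print(len(q),'tilt deg (handle up +)',np.degrees(np.arctan(f[0])),'top at tcp',f[1],'y',np.median(q[:,1]))
E
python3 tilt.py
```

```text
clock: 14.38
tcp_pos: [0.4454, 0.3225, 0.0524]
orientation: [[0.166, 0.986, -0.001], [0.986, -0.166, -0.0], [-0.001, -0.0, -1.0]]
contact_force: [-1.9, -1.4, 2.2]
opening: 0.0133
grip_force: 24.7
14.38 [0.4454 0.3225 0.0524] F [-1.9 -1.4  2.2] open 0.0133 grip 24.691345989704132
3672 tilt deg (handle up +) 4.685814507132838 top at tcp 0.0028202197155270184 y 0.00016212527471258221
```

```bash
python3 -m creep '[{"gripper":0,"x":0,"y":0,"z":0.1,"turn":0},{"gripper":0,"x":0,"y":0,"z":0.1,"turn":0},{"gripper":0,"x":0,"y":0,"z":0.08,"turn":0},{"gripper":0,"x":0,"y":0,"z":0,"turn":0}]'
python3 tilt.py
```

```text
clock: 14.92
tcp_pos: [0.4457, 0.323, 0.044]
orientation: [[0.166, 0.986, 0.0], [0.986, -0.166, 0.0], [0.0, 0.0, -1.0]]
contact_force: [-1.9, -1.2, 1.4]
opening: 0.0135
grip_force: 25.2
14.93 [0.4457 0.323  0.044 ] F [-1.9 -1.2  1.4] open 0.0135 grip 25.21174728870392
3736 tilt deg (handle up +) 10.406251439679988 top at tcp 0.004451750267334628 y 0.00015843215937884187
```

Run:
```python
from h import *
s=snap('top'); P=cloud(s); hsv=cv2.cvtColor(s['pixels'],cv2.COLOR_RGB2HSV)
k=np.zeros((384,512),bool); k[188:222,222:250]=True
m=(cv2.inRange(hsv,(15,90,60),(32,255,255))>0)&k; v,u=np.nonzero(m); p=P[m]
print('brass',len(u),u.min(),u.max(),v.min(),v.max(),np.nanmedian(p,0)); print(onz(s,u.mean(),v.mean(),.115), 'ext x',np.nanmin(p[:,0]),np.nanmax(p[:,0]))
# white tube: ridge direction
m=(cv2.inRange(hsv,(0,0,150),(180,60,255))>0); b=np.zeros_like(m); b[195:215,236:272]=m[195:215,236:272]
p=P[b]; p=p[(p[:,2]>.05)]; 
for y0 in np.arange(-.06,.02,.015):
    q=p[(p[:,1]>y0)&(p[:,1]<y0+.015)]; print(round(y0,3),len(q),q.min(0).round(4) if len(q) else '',q.max(0).round(4) if len(q) else '')
# base & box
q=P[185:235,215:300].reshape(-1,3); bx=q[(q[:,2]>.085)&(q[:,1]<-.08)]; print('box top',len(bx),np.median(bx,0),cv2.minAreaRect(bx[:,:2].astype(np.float32)))
m=cv2.inRange(hsv,(105,120,50),(125,255,255))>0; b=np.zeros_like(m); b[185:235,215:300]=m[185:235,215:300]; q=P[b]; q=q[(q[:,2]<.03)]
print('base',np.percentile(q,[1,99],axis=0).round(4).tolist(), np.median(q[:,2]))
s=snap('side'); hsv=cv2.cvtColor(s['pixels'],cv2.COLOR_RGB2HSV); k=np.zeros((384,512),bool); k[175:205,215:255]=True
m=(cv2.inRange(hsv,(12,80,60),(32,255,255))>0)&k; v,u=np.nonzero(m); print('side brass',len(u),u.min(),u.max(),v.min(),v.max(),np.nanmedian(cloud(s)[m],0))
```

```text
brass 56 229 234 198 209 [0.47912257 0.01639365 0.12558923]
[0.48019962 0.0171746  0.115     ] ext x 0.4636934058729621 0.5136994712328969
-0.06 32 [ 0.4705 -0.0593  0.0884] [ 0.4866 -0.045   0.1054]
-0.045 28 [ 0.4731 -0.045   0.0987] [ 0.4884 -0.0313  0.1096]
-0.03 32 [ 0.4732 -0.0291  0.0994] [ 0.4884 -0.0152  0.114 ]
-0.015 26 [ 0.4749 -0.0129  0.1076] [ 0.4902 -0.0019  0.1198]
0.0 15 [4.767e-01 4.000e-04 1.097e-01] [0.4903 0.006  0.1245]
0.015 0  
box top 391 [ 0.47062099 -0.11442223  0.09505201] ((0.47070586681365967, -0.10925544798374176), (0.057575199753046036, 0.060310378670692444), 86.99005889892578)
base [[0.4318, -0.1319, 0.0044], [0.5194, 0.0335, 0.0162]] 0.010548016830501217
side brass 50 225 247 187 196 [0.48398712 0.01501967 0.11925677]
```

```bash
python3 -m creep '[{"gripper":0,"x":0,"y":0,"z":-0.67,"turn":0},{"gripper":0,"x":0,"y":0,"z":-1,"turn":0},{"gripper":0,"x":0,"y":0,"z":-1,"turn":0},{"gripper":0,"x":0,"y":0,"z":-1,"turn":-0.55},{"gripper":0,"x":0,"y":0,"z":0,"turn":-0.6},{"gripper":0,"x":-0.9,"y":0.4,"z":0,"turn":0},{"gripper":0,"x":-0.9,"y":0.4,"z":0,"turn":0},{"gripper":0,"x":-0.9,"y":0.4,"z":0,"turn":0},{"gripper":0,"x":-0.9,"y":0.4,"z":0,"turn":0},{"gripper":0,"x":-0.8,"y":0,"z":0,"turn":0}]'
python3 -m creep '[{"gripper":0,"x":0,"y":0,"z":0,"turn":0},{"gripper":0,"x":0,"y":0,"z":0,"turn":0}]'
python3 tilt.py
python3 - <<'E'
from h import *
a=snap('top')['pixels'][175:240,185:285]; b=snap('side')['pixels'][145:255,190:310]
a=cv2.resize(a,(600,390),interpolation=2)[:, :]; b=cv2.resize(b,(425,390),interpolation=2)
im=np.hstack([a,b]); im=cv2.resize(im,(800,304)); cv2.imwrite('pics/ts1.png',im[:,:,::-1])
E
```

```text
clock: 16.32
tcp_pos: [0.4891, 0.1876, 0.1545]
orientation: [[0.048, 0.999, 0.003], [0.999, -0.048, 0.0], [0.0, 0.003, -1.0]]
contact_force: [-0.3, -0.8, -1.1]
opening: 0.0139
grip_force: 24.8
clock: 16.58
tcp_pos: [0.4878, 0.189, 0.1543]
orientation: [[0.047, 0.999, 0.001], [0.999, -0.047, 0.001], [0.001, 0.001, -1.0]]
contact_force: [0.2, 0.1, -0.7]
opening: 0.0135
grip_force: 24.8
16.57 [0.4878 0.189  0.1543] F [ 0.2  0.1 -0.7] open 0.0135 grip 24.77716326713562
3711 tilt deg (handle up +) 10.1172691791865 top at tcp 0.0044102716555910445 y 0.00022859845726212679
```

View pics/ts1.png

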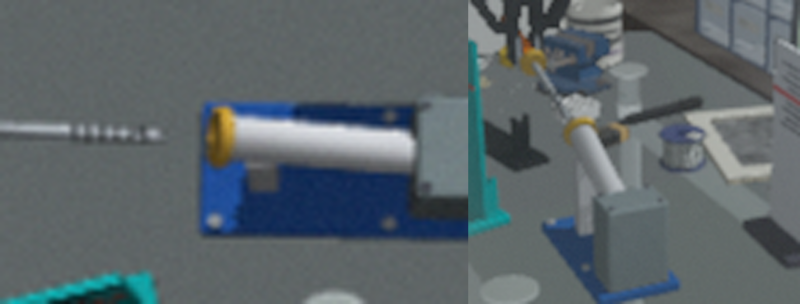

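Tip at (163,134) in the top crop, mouth ring at (222,136), about 32 mm apart and well lined up. I'll check the remaining offset numerically.

Run:
```python
from h import *
s=snap('top'); g=cv2.cvtColor(s['pixels'],cv2.COLOR_RGB2HSV)[:,:,2].astype(float)
print(s['pixels'][198:210,205:224].sum(2)//3)
w=[]
for u in range(196,220):
    c=g[196:212,u]; d=np.clip(c-np.median(c)-12,0,None); 
    if d.sum()>20: w.append((u,(d*np.arange(196,212)).sum()/d.sum()))
w=np.array(w); f=np.polyfit(w[:,0],w[:,1],1); print(len(w),f,np.polyval(f,[200,219]),np.std(w[:,1]-np.polyval(f,w[:,0])))
print('tip',onz(s,219.5,np.polyval(f,219.5),.1265))
hsv=cv2.cvtColor(s['pixels'],cv2.COLOR_RGB2HSV); m=np.zeros((384,512),bool); m[190:218,225:240]=cv2.inRange(hsv,(15,90,60),(32,255,255))[190:218,225:240]>0
v,u=np.nonzero(m); print('ring',u.min(),u.max(),v.min(),v.max()); 
for a in range(u.min(),u.max()+1): print(a,v[u==a].min(),v[u==a].max(),end='; ')
print('edges x', onz(s,231,v.min()-.5,.115),onz(s,231,v.max()+.5,.115))
```

```text
[[ 99  99  99 102  98  98  99 100  99  98  98 100 101  98  98  97 100 101
  100]
 [ 98 101  98  97  99 100 100  97  98 102  98  98 100 101  99  98  99  99
  101]
 [ 99 100  99 102  98  98 101  96  99 100  98  99  97  99  98  98  98  95
  102]
 [107  99 103 101  96  98 101  98  93  96  95  96  99 101  99 100 102  97
  102]
 [140 111 120 135 105 113 134 104  78  93  87 109 125 114 104 101  99  99
  100]
 [156 116 132 166 121 137 173 125  97 114  92 139 175 151 118 101 100 101
   99]
 [101  79  87 110  87  99 115  91 103 127  97 113 141 126 109  97  99 100
   99]
 [ 84  74  80  89  76  80  84  72  80  85  73  79  92  85  85  93  96  97
  100]
 [ 98 100  99 101  98  99  99  97  98  99  98  99  97  98 101  99  97  99
  101]
 [ 97  99  99  99  99  98 101  98  94  99  99  99 102  97  98  98 100 100
   99]
 [ 98  99  99  99 100 100 100 101 100 100  98  98  96 100 100 100 100 100
   98]
 [101  96 100 100 100  98 101 100  99  98  99  96  99  99 100 100  99  98
   99]]
16 [6.03148520e-02 1.90213766e+02] [202.27673618 203.42271837] 0.18683886486569176
tip [0.47948068 0.04943354 0.1265    ]
ring 229 234 198 209
229 204 205; 230 200 209; 231 198 209; 232 198 209; 233 198 208; 234 199 206; edges x [0.49679709 0.01896715 0.115     ] [0.46408263 0.01987121 0.115     ]
```

```bash
python3 -m creep '[{"gripper":0,"x":-0.31,"y":0.03,"z":0.11,"turn":0},{"gripper":0,"x":-0.31,"y":0,"z":0.12,"turn":0},{"gripper":0,"x":-0.31,"y":0,"z":0.11,"turn":0},{"gripper":0,"x":-0.31,"y":0,"z":0.12,"turn":0},{"gripper":0,"x":-0.16,"y":0,"z":0.06,"turn":0},{"gripper":0,"x":0,"y":0,"z":0,"turn":0}]'
python3 tilt.py
python3 - <<'E'
from h import *
a=snap('top')['pixels'][175:240,185:285]; b=snap('side')['pixels'][155:215,200:280]
a=cv2.resize(a,(420,273),interpolation=2); b=cv2.resize(b,(364,273),interpolation=2)
cv2.imwrite('pics/ts2.png',np.hstack([a,b])[:,:,::-1])
E
```

```text
clock: 17.52
tcp_pos: [0.4863, 0.1457, 0.1386]
orientation: [[0.047, 0.999, -0.0], [0.999, -0.047, -0.001], [-0.001, -0.0, -1.0]]
contact_force: [0.4, -0.8, 0.9]
opening: 0.0138
grip_force: 25.0
17.52 [0.4863 0.1457 0.1386] F [ 0.4 -0.8  0.9] open 0.0138 grip 24.955552518367767
3638 tilt deg (handle up +) 8.652330396230946 top at tcp 0.00407193477158053 y 0.0002578279066757811
```

View pics/ts2.png

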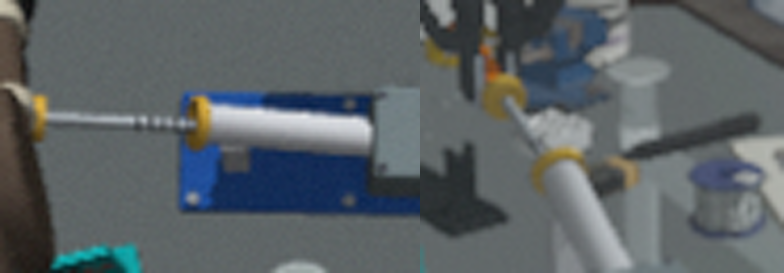

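```bash
python3 -m creep '[{"gripper":0,"x":-0.16,"y":0,"z":-0.04,"turn":0},{"gripper":0,"x":-0.16,"y":0,"z":-0.04,"turn":0},{"gripper":0,"x":-0.16,"y":0,"z":-0.04,"turn":0},{"gripper":0,"x":0,"y":0,"z":0,"turn":0}]'
python3 tilt.py
```

```text
clock: 18.18
tcp_pos: [0.4856, 0.1319, 0.1423]
orientation: [[0.047, 0.999, -0.0], [0.999, -0.047, 0.0], [0.0, -0.0, -1.0]]
contact_force: [0.9, 0.4, -1.1]
opening: 0.0136
grip_force: 24.7
18.18 [0.4856 0.1319 0.1423] F [ 0.9  0.4 -1.1] open 0.0136 grip 24.70507711172104
3625 tilt deg (handle up +) 9.43858889011261 top at tcp 0.0038712318551337413 y 0.00024079434048120208
```

```bash
python3 -m creep '[{"gripper":0,"x":-0.16,"y":0,"z":-0.06,"turn":0},{"gripper":0,"x":-0.16,"y":0,"z":-0.06,"turn":0},{"gripper":0,"x":-0.16,"y":0,"z":-0.04,"turn":0},{"gripper":0,"x":-0.16,"y":0,"z":-0.04,"turn":0},{"gripper":0,"x":0,"y":0,"z":0,"turn":0}]'
python3 tilt.py
```

```text
clock: 18.85
tcp_pos: [0.4847, 0.1123, 0.1483]
orientation: [[0.047, 0.999, -0.0], [0.999, -0.047, -0.001], [-0.001, -0.0, -1.0]]
contact_force: [-0.4, -0.5, -2.3]
opening: 0.0132
grip_force: 24.6
18.85 [0.4847 0.1123 0.1483] F [-0.4 -0.5 -2.3] open 0.0132 grip 24.560706317424774
3631 tilt deg (handle up +) 13.394351664311817 top at tcp 0.00478086704088877 y 0.0002763571206898128
```

```bash
python3 -m creep '[{"gripper":0,"x":-0.25,"y":0,"z":0.04,"turn":0},{"gripper":0,"x":-0.25,"y":0,"z":0.07,"turn":0},{"gripper":0,"x":-0.25,"y":0,"z":0.09,"turn":0},{"gripper":0,"x":-0.25,"y":0,"z":0.09,"turn":0},{"gripper":0,"x":-0.25,"y":0,"z":0.09,"turn":0},{"gripper":0,"x":-0.25,"y":0,"z":0.09,"turn":0},{"gripper":0,"x":0,"y":0,"z":0,"turn":0}]'
python3 tilt.py
```

```text
clock: 19.77
tcp_pos: [0.4824, 0.0671, 0.1338]
orientation: [[0.047, 0.999, -0.001], [0.999, -0.047, -0.001], [-0.001, -0.001, -1.0]]
contact_force: [0.4, -0.4, -2.5]
opening: 0.0136
grip_force: 24.5
19.77 [0.4824 0.0671 0.1338] F [ 0.4 -0.4 -2.5] open 0.0136 grip 24.544376134872437
3674 tilt deg (handle up +) 13.791947439291901 top at tcp 0.005063113765424193 y 0.00029184319840937245
```

```bash
python3 -m creep '[{"gripper":0,"x":-0.2,"y":0,"z":0.06,"turn":0},{"gripper":0,"x":-0.15,"y":0,"z":0.06,"turn":0},{"gripper":0,"x":-0.07,"y":0,"z":0.025,"turn":0},{"gripper":0,"x":0,"y":0,"z":0,"turn":0}]'
python3 -m creep '[{"gripper":0,"x":-0.07,"y":0,"z":0.025,"turn":0},{"gripper":0,"x":-0.06,"y":0,"z":0.02,"turn":0},{"gripper":0,"x":0,"y":0,"z":0,"turn":0}]'
python3 - <<'E'
from h import *
a=snap('top')['pixels'][175:240,185:285]; b=snap('side')['pixels'][155:215,200:280]
a=cv2.resize(a,(420,273),interpolation=2); b=cv2.resize(b,(364,273),interpolation=2)
cv2.imwrite('pics/ts3.png',np.hstack([a,b])[:,:,::-1])
E
```

```text
clock: 20.32
tcp_pos: [0.4821, 0.0551, 0.1297]
orientation: [[0.047, 0.999, -0.0], [0.999, -0.047, -0.001], [-0.001, -0.0, -1.0]]
contact_force: [0.6, -1.0, -2.0]
opening: 0.0136
grip_force: 24.6
clock: 20.7
tcp_pos: [0.4821, 0.0529, 0.129]
orientation: [[0.048, 0.999, 0.0], [0.999, -0.048, 0.003], [0.003, 0.0, -1.0]]
contact_force: [-1.2, 5.2, 0.6]
opening: 0.0137
grip_force: 25.0
```

View pics/ts3.png

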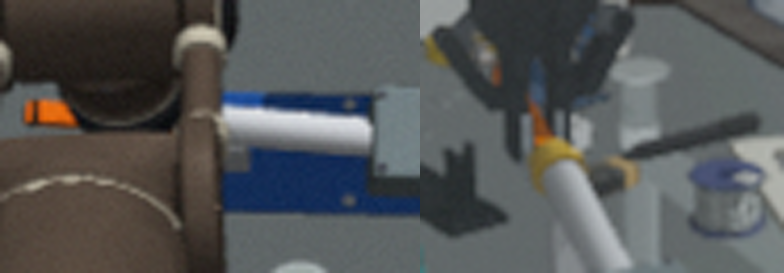

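The collar sits on the flange at (555,160) in the side crop, and the push force is rising. I'll press slightly more and hold.

```bash
python3 -m creep '[{"gripper":0,"x":-0.06,"y":0,"z":0.02,"turn":0},{"gripper":0,"x":0,"y":0,"z":0,"turn":0},{"gripper":0,"x":0,"y":0,"z":0,"turn":0},{"gripper":0,"x":0,"y":0,"z":0,"turn":0}]'
python3 tilt.py
```

```text
clock: 21.3
tcp_pos: [0.4822, 0.0528, 0.129]
orientation: [[0.049, 0.999, 0.001], [0.999, -0.049, 0.006], [0.006, 0.0, -1.0]]
contact_force: [-1.4, 11.7, 4.6]
opening: 0.0135
grip_force: 25.4
21.3 [0.4822 0.0528 0.129 ] F [-1.4 11.7  4.6] open 0.0135 grip 25.44100284576416
3604 tilt deg (handle up +) 13.877377728734702 top at tcp 0.004969810927291859 y 0.0003364605306230903
```

```bash
python3 -m creep '[{"gripper":0,"x":0.2,"y":0,"z":-0.073,"turn":0},{"gripper":0,"x":0.47,"y":0,"z":-0.171,"turn":0},{"gripper":0,"x":0.47,"y":0,"z":-0.171,"turn":0},{"gripper":0,"x":0.47,"y":0,"z":-0.171,"turn":0},{"gripper":0,"x":0.47,"y":0,"z":-0.171,"turn":0},{"gripper":0,"x":0.47,"y":0,"z":-0.171,"turn":0},{"gripper":0,"x":0.47,"y":0,"z":-0.171,"turn":0},{"gripper":0,"x":0.47,"y":0,"z":-0.171,"turn":0},{"gripper":0,"x":0.47,"y":0,"z":-0.171,"turn":0},{"gripper":0,"x":0.47,"y":0,"z":-0.171,"turn":0}]'
python3 -m creep '[{"gripper":0,"x":0.4,"y":0,"z":-0.171,"turn":0},{"gripper":0,"x":0,"y":0,"z":0,"turn":0}]'
python3 tilt.py
```

```text
clock: 22.6
tcp_pos: [0.4883, 0.1836, 0.1768]
orientation: [[0.047, 0.999, 0.001], [0.999, -0.047, 0.0], [0.0, 0.001, -1.0]]
contact_force: [-0.2, 0.4, -0.9]
opening: 0.0135
grip_force: 24.7
clock: 22.85
tcp_pos: [0.4891, 0.1955, 0.182]
orientation: [[0.045, 0.999, 0.001], [0.999, -0.045, 0.0], [0.0, 0.001, -1.0]]
contact_force: [0.3, -0.6, -0.3]
opening: 0.0132
grip_force: 24.7
22.85 [0.4891 0.1955 0.182 ] F [ 0.3 -0.6 -0.3] open 0.0132 grip 24.743851125240326
3645 tilt deg (handle up +) 13.646490655817214 top at tcp 0.004996130276258664 y 0.0002869688332077458
```

```bash
python3 -m creep '[{"gripper":0,"x":0,"y":0,"z":0,"turn":-1},{"gripper":0,"x":0,"y":0,"z":0,"turn":-1},{"gripper":0,"x":0,"y":0,"z":0,"turn":-0.25},{"gripper":0,"x":0.9,"y":0.05,"z":0,"turn":0},{"gripper":0,"x":0.9,"y":0.05,"z":0,"turn":0},{"gripper":0,"x":0.9,"y":0.05,"z":0,"turn":0},{"gripper":0,"x":0.9,"y":0.05,"z":0,"turn":0},{"gripper":0,"x":0.85,"y":0,"z":0,"turn":0},{"gripper":0,"x":0,"y":0,"z":1,"turn":0},{"gripper":0,"x":0,"y":0,"z":1,"turn":0}]'
python3 -m creep '[{"gripper":0,"x":0,"y":0,"z":0,"turn":0},{"gripper":0,"x":0,"y":0,"z":0,"turn":0}]'
```

```text
clock: 24.15
tcp_pos: [0.4697, 0.3272, 0.121]
orientation: [[-0.187, 0.982, 0.001], [0.982, 0.187, 0.0], [0.0, 0.001, -1.0]]
contact_force: [-0.4, 0.0, -0.9]
opening: 0.0137
grip_force: 24.8
clock: 24.4
tcp_pos: [0.47, 0.3269, 0.1221]
orientation: [[-0.187, 0.982, 0.001], [0.982, 0.187, 0.0], [0.0, 0.001, -1.0]]
contact_force: [0.3, 0.0, 0.3]
opening: 0.0135
grip_force: 24.8
```

Pose matches the original grasp position. Lower into the saddles to level the rod.

```bash
python3 -m creep '[{"gripper":0,"x":0,"y":0,"z":0.4,"turn":0},{"gripper":0,"x":0,"y":0,"z":0.4,"turn":0},{"gripper":0,"x":0,"y":0,"z":0.2,"turn":0},{"gripper":0,"x":0,"y":0,"z":0.2,"turn":0},{"gripper":0,"x":0,"y":0,"z":0.2,"turn":0},{"gripper":0,"x":0,"y":0,"z":0.2,"turn":0},{"gripper":0,"x":0,"y":0,"z":0.2,"turn":0},{"gripper":0,"x":0,"y":0,"z":0.2,"turn":0},{"gripper":0,"x":0,"y":0,"z":0.05,"turn":0},{"gripper":0,"x":0,"y":0,"z":0,"turn":0}]'
python3 tilt.py w4
```

```text
clock: 25.65
tcp_pos: [0.4694, 0.3267, 0.0597]
orientation: [[-0.188, 0.982, -0.0], [0.982, 0.188, -0.0], [-0.0, -0.0, -1.0]]
contact_force: [0.2, 1.1, 1.0]
opening: 0.0132
grip_force: 24.8
25.65 [0.4694 0.3267 0.0597] F [0.2 1.1 1. ] open 0.0132 grip 24.839486181735992
3573 tilt deg (handle up +) 0.3285669062340917 top at tcp 0.002352295534684515 y 6.897159711690823e-05
```

View pics/w4.png

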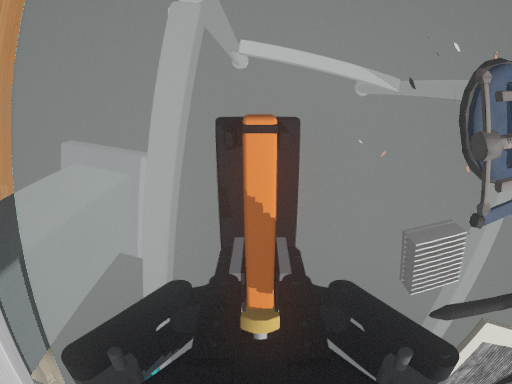

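```bash
python3 -m creep '[{"gripper":0,"x":0,"y":0,"z":0,"turn":0},{"gripper":0,"x":0,"y":0,"z":-0.5,"turn":0},{"gripper":0,"x":0,"y":0,"z":-1,"turn":0},{"gripper":0,"x":0,"y":0,"z":-1,"turn":0},{"gripper":0,"x":0,"y":0,"z":-1,"turn":0},{"gripper":0,"x":0,"y":0,"z":0,"turn":0}]' 60
python3 tilt.py
python3 - <<'E'
from h import *
for n,b in (('top',(255,300,120,150)),('side',(290,330,160,240))):
    s=snap(n); P=cloud(s); hsv=cv2.cvtColor(s['pixels'],cv2.COLOR_RGB2HSV); m=((cv2.inRange(hsv,(0,90,80),(8,255,255))|cv2.inRange(hsv,(170,90,80),(180,255,255)))>0)
    k=np.zeros_like(m); u0,u1,v0,v1=b; k[v0:v1,u0:u1]=m[v0:v1,u0:u1]; v,u=np.nonzero(k); 
    print(n,len(u),u.min(),u.max(),v.min(),v.max(),'ray',onz(s,u.mean(),v.mean(),.16),'depth',np.nanmedian(P[k],0)); e=onz(s,np.array([u.min(),u.max()]),np.array([v[u==u.min()].mean(),v[u==u.max()].mean()]),.16); print(e)
E
```

```text
clock: 26.45
tcp_pos: [0.4714, 0.328, 0.1685]
orientation: [[-0.188, 0.982, 0.006], [0.982, 0.188, 0.004], [0.002, 0.007, -1.0]]
contact_force: [0.4, -0.2, -1.9]
opening: 0.0125
grip_force: 62.4
26.45 [0.4714 0.328  0.1685] F [ 0.4 -0.2 -1.9] open 0.0125 grip 62.39998698234558
3554 tilt deg (handle up +) -0.2213915891080755 top at tcp 0.002780736894364544 y 9.975176491705031e-05
top 25 261 287 134 134 ray [ 0.6564115  -0.10275595  0.16      ] depth [ 0.65664368 -0.10272378  0.15988456]
[[ 0.65775227 -0.0678777   0.16      ]
 [ 0.65507885 -0.13742265  0.16      ]]
side 2 302 308 177 181 ray [ 0.65829504 -0.0952624   0.16      ] depth [ 0.65747888 -0.09628529  0.16056944]
[[ 0.65946065 -0.07787629  0.16      ]
 [ 0.65715816 -0.11221982  0.16      ]]
```

```bash
python3 -m creep '[{"gripper":0,"x":-0.94,"y":0.4,"z":0,"turn":0},{"gripper":0,"x":-0.94,"y":0.4,"z":0,"turn":0},{"gripper":0,"x":-0.94,"y":0.4,"z":0,"turn":0},{"gripper":0,"x":-0.94,"y":0.3,"z":0,"turn":0},{"gripper":0,"x":-0.94,"y":0.2,"z":0,"turn":0},{"gripper":0,"x":-0.94,"y":0.2,"z":0,"turn":0},{"gripper":0,"x":-0.94,"y":0.2,"z":0,"turn":0},{"gripper":0,"x":-0.94,"y":0.2,"z":0,"turn":0},{"gripper":0,"x":-0.94,"y":0.1,"z":0,"turn":0},{"gripper":0,"x":-0.6,"y":0,"z":0,"turn":0}]'
python3 -m creep '[{"gripper":0,"x":-0.6,"y":0,"z":0,"turn":0},{"gripper":0,"x":-0.3,"y":0,"z":0.05,"turn":0},{"gripper":0,"x":-0.1,"y":0,"z":0,"turn":0},{"gripper":0,"x":0,"y":0,"z":0,"turn":0},{"gripper":0,"x":0,"y":0,"z":0,"turn":0}]'
python3 tilt.py
python3 - <<'E'
from h import *
o=robot.observe(); R=np.array(o['orientation']); print('tip est',np.array(o['tcp_pos'])+R@[-.142,0,.0027],'q',np.round(o['qpos'],1))
a=snap('top')['pixels'][110:200,200:310]; b=snap('side')['pixels'][140:250,240:350]
a=cv2.resize(a,(420,344),interpolation=2); b=cv2.resize(b,(344,344),interpolation=2)
cv2.imwrite('pics/ts4.png',np.hstack([a,b])[:,:,::-1])
E
```

```text
clock: 27.85
tcp_pos: [0.5903, 0.0721, 0.1629]
orientation: [[-0.187, 0.982, -0.003], [0.982, 0.187, -0.0], [0.001, -0.003, -1.0]]
contact_force: [-0.0, 0.7, -0.7]
opening: 0.0132
grip_force: 62.4
clock: 28.48
tcp_pos: [0.5968, 0.0445, 0.1635]
orientation: [[-0.188, 0.982, 0.0], [0.982, 0.188, 0.0], [0.0, 0.0, -1.0]]
contact_force: [-0.1, -0.5, -0.8]
opening: 0.013
grip_force: 62.4
28.48 [0.5968 0.0445 0.1635] F [-0.1 -0.5 -0.8] open 0.013 grip 62.392308712005615
3490 tilt deg (handle up +) 0.6791657197116988 top at tcp 0.0022758135182590834 y 0.0004140425749689111
tip est [ 0.62351444 -0.09495598  0.16074414] q [ 1.000e-01  2.040e+01  1.013e+02  0.000e+00  5.840e+01 -1.080e+01]
```

View pics/ts4.png

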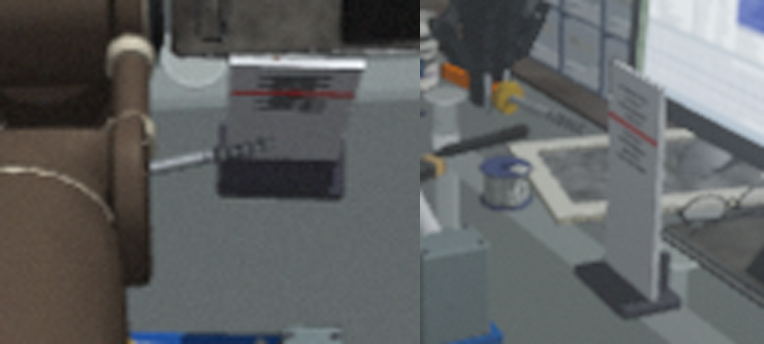

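The rod is level, with its tip at (268,143) in the top crop. That puts it about 34 mm in front of the board, 9 mm sideways of the middle of the line and within 1 mm of its height. All of that is inside the limits, and nothing is touching.

```bash
python3 -c "
from bench import robot
print(robot.sign_off())"
```

```text
the job is handed in; nothing more can be done
None
```

The job is handed in, but sign-off returned no verdict. I pressed the green key and then the yellow, slid the rod in until the collar met the mouth (about 12 N) and drew it out. It ended held level, with the tip about 34 mm in front of the red line, about 9 mm to one side, and not touching the board.

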